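# Push-grease the lathe bearing

### The arm

A 7-joint arm with a two-finger parallel gripper is mounted at the origin on the work surface. World frame = base frame: x ahead of the robot, y to its left, z up, the work surface at z = 0. Lengths are in m, angles in rad, forces in N, time in s.
With the tool pointing down it reaches from about 0.425 to 1.025 m from the base axis. Payload 9.4 kg.
Tool frame: the origin (TCP) lies midway between the tips of the shut fingers; the grasp point (between the pads) lies 19 mm behind it (manip.tcp_to_grasp is the z of the grasp point in the tool frame, in m); z points along the fingers, y is the line along which they close (so a half turn about z gives the same grasp; the last joint's range is limited). The gripper opens to 93 mm and grips with 3 to 60 N. Pads are 15 mm wide; open, the fingers measure 128 mm over their backs; the gripper's body (75 mm by 188 mm) begins 65 mm behind the grasp point.
Start: joints at [-1.218, 0.599, -0.003, 1.599, 0.002, 0.943, -0.08], TCP at [0.302, 0.659, 0.219] pointing down, gripper open.
Joint ranges: [-2.57, 2.57], [-0.35, 1.97], [-1.29, 1.29], [0.11, 2.56], [-1.05, 4.19], [0.11, 1.86], [-2.63, 2.63]. Speed limits (rad/s): [2.22, 2.22, 3.01, 3.01, 3.14, 3.14, 3.14].

### API

Orientations are given as a 3x3 rotation matrix whose columns are the frame's x, y, z axes.
In Python, from cell import manip, read_camera, workorder gives the robot as it stands.
- The arm moves only by the tool move_arm, never from a script. Its argument "commands" is a list of rows, each a list of 7 numbers: the turn, a rotation vector about the tool's x, y, z in rad, then the shift along the tool's x, y, z in cm, then the opening, from 0 (shut) to 1 (fully open). In form: [[rx, ry, rz, x, y, z, jaw], ...]. A call has exactly 5 rows; each row is the pose to reach, as a shift and turn from the pose commanded when the call began, along the tool's axes at that moment; what a row does not reach only later rows make up. A row lasts 1/12 s, in which the tool goes at most 41.7 mm and 7.16 degrees, less where a joint would pass 70% of its speed; a pose out of reach is approached as far as the arm can. A call with a gripper value outside its range is refused whole. The fingers move at their own pace and stop on an object; "grip_force" is the grip in N (left out, the last holds). Time passes only in rows, so rows that repeat a pose let the fingers close, or fill a call up. It gives the time, the measured TCP pose, the force, the opening and the grip force at its end, in the units of the state.
- manip.read_state(): the state, without advancing time (a new reading comes with each control period).
- read_camera(name): name is "side" or "top"; returns a dict with "img" (384x512x3 uint8, blue, green, red), "range_z" (384x512 float32, m along the optical axis (not along the pixel's ray), 0 where there is no reading), "K" (3x3 intrinsics, pixels), "rvec" (rotation vector, rad) and "tvec" (3), from world to camera coordinates, as OpenCV has them. Camera axes: x right, y down, z forward; pixel columns grow to the right and rows downward; lengths in m; the calibration is good to about 2 mm. A picture is of the moment at which its call begins.
- workorder.hand_in(): hands the job in; it is judged then, once.
The state is a dict: "time": time; "joints": joint angles; "qvel": joint speeds; "joint_torque": joint torques, N m; "position": TCP position; "tcp_rot": TCP orientation; "contact_force": force on the tool from outside, world axes, zero at the start; "wrist_torque": the same for the moment, N m; "gripper_width": finger opening in m; "grasp_force": force on a finger pad.
Only numpy, scipy, OpenCV 4.12 (cv2) and the standard library are available. Lean on these libraries where they do the work, as an engineer would, in place of code of your own. Each camera call takes 0.05 s, during which the arm holds its last target. There are 200 camera calls.

### The job

Take the small grease gun out of its wooden block and press its coupler squarely onto the tilted grease nipple of the lathe bearing, pushing the nipple's spring collar down past its click. Keep hold of the gun and keep the collar pressed down past the click against its spring: the job finishes while you are still gripping and pressing. Leave the other things on the bench where they are.

Things in the scene. Friction and masses are not known exactly. Their poses are not given: they have to be found in the camera images.
- gun: Grease gun, grey metal, 0.3 kg, loose, standing coupler down in the wooden block. Origin: centre of the coupler's mouth (bottom end); +z up along the gun. From the mouth: round sleeve 27 mm dia, 42 mm long, with a bore 19 mm dia, 34 mm deep; neck 19 mm dia, 13 mm long; square handle 30 x 30 mm, 70 mm long, sides square to x and y; its top ends the gun, 125 mm from the mouth.
- gun_grip (a point): The centre of the gun's square handle, on its axis, 90 mm from the mouth and 35 mm below the gun's top end; axes as the gun's.
- holder: The wooden block, 80 x 80 x 55 mm, fixed, origin at the centre of its underside. In the centre of its top is a 32 mm hole 45 mm deep in which the gun stands, mouth 10 mm above the bench; the handle's middle is then 100 mm above the bench. The gun is drawn straight up out of it, by 45 mm.
- bearing: Bearing block of the lathe, fixed, origin at the centre of its underside: grey casting, foot 150 x 56 x 18 mm (long along x), round housing of 38 mm radius, its axis along y 45 mm above the bench, with a 30 mm shaft 120 mm long through it. The grease nipple stands on the housing and leans 25 degrees from vertical towards the block's -x, roughly towards the robot.
- nipple: Grease nipple on the bearing. Origin on its axis at the boss's flat face; +z outward along the nipple. 10 mm stem, 15 mm round head with coned end, 40 mm from the origin. Round the stem a sprung collar, a disc 29 mm dia, 6 mm thick, outer face 22 mm from the origin at rest. The coupler's bore goes over the head (2 mm clearance all round); its rim meets the collar with the mouth 18 mm past the nipple's end.
- nipple_tip (a point): The outer end of the nipple, on its axis; axes as the nipple's (+z outward).
- collar (a joint): How far the collar is pushed down the stem, m: 0 at rest, 0.012 at its stop. Resistance 3 N at first, rising to 11 N at 0.003, then it snaps: falls to about 4 N at 0.008, rising again to 7 N at 0.010 and 15 N at the stop. It is past its click beyond 0.006, and springs back when let go.
- gouge: Bystander: turning gouge lying on the bench, 290 mm long along its x (wooden handle to -x), 27 mm thick.
- beaker: Bystander: turned wooden cup, 70 mm in diameter, 75 mm high, origin at the centre of its foot.
- oil: Bystander: white oil bottle, 60 mm in diameter, 120 mm high, origin at the centre of its foot.
- race: Bystander: steel bearing ring lying flat, 52 mm in diameter, 15 mm high, origin at the centre of its underside.
There are look-alikes about, which are no part of the job. What is meant by the bearing is not orange, and is the larger of those in its own colour.

How it is judged:
On the way, in this order (a step that is already met when the one before it is completed fails the run):
1. the gun has been drawn out of the block and is held in the gripper (height (world z) of gun above 0.07 m and contact force between the fingers and gun above 2 N), for 0.1 s.
2. the coupler, square over the nipple, has pushed the collar past its click (value of joint collar above 0.006 m and angle between the z axis of gun and the z axis of nipple, either way round below 0.12 rad and z of nipple_tip in the frame of gun above 0.018 m and contact force between gun and nipple above 2 N), for 0.2 s.
At the end, for the whole second after the job is handed in: Through the last second: gun gripped, nipple end at least 18 mm inside the coupler and within 5 mm of its axis, axes within 0.12 rad, collar at rest over 6 mm down, pressed with over 2 N, fingers off the nipple, no bystander moved over 30 mm (all of step 2 and velocity of joint collar between -0.01 and 0.01 m/s and x of nipple_tip in the frame of gun between -0.005 and 0.005 m and y of nipple_tip in the frame of gun between -0.005 and 0.005 m and contact force between the fingers and gun above 2 N and contact force between the fingers and nipple below 0.5 N and distance of each of gouge, beaker, oil, race from where it was at the start of the episode below 0.03 m); the arm keeps its last pose, push and grip.
It fails at once if a bystander was moved by more than 30 mm (distance of any of gouge, beaker, oil, race from where it was at the start of the episode above 0.03 m).
It also fails if it takes over 38 s, if anything falls off the work surface, if the arm or the gripper's body presses on something with over 40 N, if the wrist force passes 120 N, or if a joint passes its speed limit or range.

## Working session

There is one attempt and no reset: what is moved stays moved. The work goes in short steps, Python scripts to look and compute and a tool call to move; the robot and the scene stay as the last step left them, time stands still between calls to the robot, and variables do not carry over. Pictures are saved under pics/ and viewed, at most 10 in all, crops included, and the job is handed in when it is done.

Besides the shell and the picture viewer there is one more tool, called as a command line: name --pt "numbers of a row" for each row, then --argument value for the rest. move_arm: Moves the arm, as the interface text tells. Its arguments: {"type":"object","properties":{"commands":{"type":"array","items":{"type":"array","items":{"type":"number"}}},"grip_force":{"type":"number"}},"required":["commands"]}

```bash
ls; mkdir -p pics; cat > h.py <<'E'
import numpy as np, cv2
from cell import manip, read_camera, workorder
def cam(n):
    c=read_camera(n); c['R']=cv2.Rodrigues(np.array(c['rvec'],float))[0]; c['t']=np.array(c['tvec'],float).ravel(); return c
def cloud(c):
    z=c['range_z']; v,u=np.mgrid[:z.shape[0],:z.shape[1]]
    K=c['K']; p=np.stack([(u-K[0,2])/K[0,0]*z,(v-K[1,2])/K[1,1]*z,z],-1)
    P=(p-c['t'])@c['R']; P[z==0]=np.nan; return P
E
python3 - <<'E'
from h import *
for n in('side','top'):
    c=cam(n); cv2.imwrite(f'pics/{n}0.png',c['img']); np.savez(f'{n}0.npz',P=cloud(c),**c)
    print(n,-c['R'].T@c['t'],c['K'][0,0])
s=manip.read_state(); print(s['position'],s['tcp_rot'],s['time'],manip.tcp_to_grasp)
E
```

```text
pics
side [ 0.21237199 -0.74432175  0.82007607] 437.2632468417188
top [ 0.42768753 -0.01085097  1.25237349] 458.35506780088804
[0.3019376  0.65867255 0.21783145] [[-9.09067184e-01  4.16649313e-01 -4.53566873e-04]
 [ 4.16649537e-01  9.09066233e-01 -1.32201321e-03]
 [-1.38493565e-04 -1.39077725e-03 -9.99999023e-01]] 0.1 -0.0188
```

View pics/side0.png

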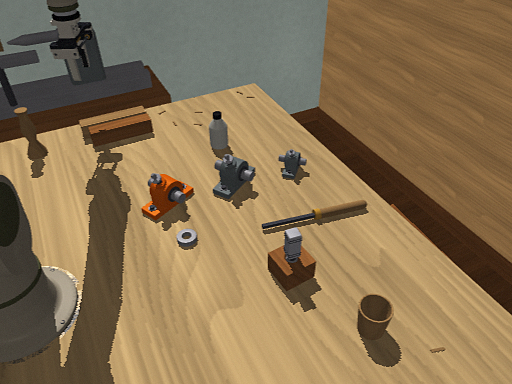

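View pics/top0.png

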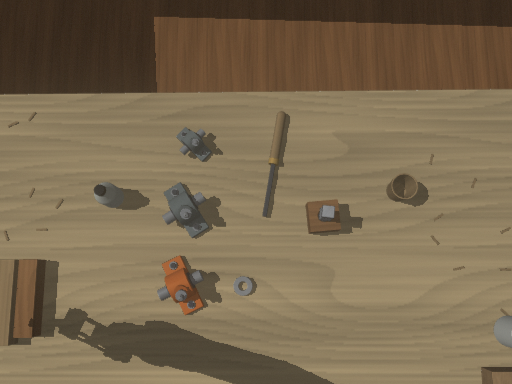

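The candidates in the side picture are a large grey bearing at (235,175), a small grey one at (292,162) and an orange one at (168,193). The large grey one fits, because it isn't orange and is the bigger of the two greys. The gun is in its block at (292,245). Next I'll take enlarged crops and measure.

```bash
python3 - <<'E'
from h import *
s=np.load('side0.npz'); t=np.load('top0.npz')
a=cv2.resize(s['img'][140:210,195:275],None,fx=5,fy=5,interpolation=cv2.INTER_CUBIC)
b=cv2.resize(t['img'][170:250,150:220],None,fx=5,fy=5,interpolation=cv2.INTER_CUBIC)[:350]
b=cv2.resize(t['img'][175:245,150:220],None,fx=5,fy=5,interpolation=cv2.INTER_CUBIC)
cv2.imwrite('pics/crop0.png',np.hstack([a,b]))
for n,d,pts in(('side',s,[(232,175),(292,162),(168,193),(292,233),(292,265)]),('top',t,[(187,208),(328,212),(320,205),(195,145),(181,290),(105,190)])):
    for u,v in pts: print(n,u,v,d['P'][v,u].round(4))
P=t['P']
# gun handle top: z 0.12..0.145 near the block
c=P[212,328]; m=(np.abs(P[...,2]-.135)<.006)&(np.hypot(P[...,0]-c[0],P[...,1]-c[1])<.04)
q=P[m]; print(m.sum(),q.mean(0)); r=cv2.minAreaRect((q[:,:2]*1000).astype(np.float32)); print('handle',r)
m=(np.abs(P[...,2]-.055)<.006)&(np.hypot(P[...,0]-c[0],P[...,1]-c[1])<.08)
q=P[m]; print('holder',m.sum(),cv2.minAreaRect((q[:,:2]*1000).astype(np.float32)))
c=P[208,187]
near=np.hypot(P[...,0]-c[0],P[...,1]-c[1])<.11
m=(np.abs(P[...,2]-.018)<.006)&near
q=P[m]; print('foot',m.sum(),cv2.minAreaRect((q[:,:2]*1000).astype(np.float32)))
m=(P[...,2]>.088)&near
vv,uu=np.nonzero(m)
for v,u in zip(vv,uu): print(u,v,P[v,u].round(4),end=';')
E
```

```text
side 232 175 [0.5843 0.161  0.0558]
side 292 162 [0.7766 0.1524 0.0418]
side 168 193 [0.3989 0.169  0.0554]
side 292 233 [ 0.5778 -0.1791  0.1341]
side 292 265 [ 0.569  -0.201   0.0553]
top 187 208 [0.5942 0.1731 0.105 ]
top 328 212 [ 0.5779 -0.1786  0.1349]
top 320 205 [ 0.6077 -0.1705  0.0525]
top 195 145 [0.7689 0.1603 0.0712]
top 181 290 [0.3902 0.1836 0.1073]
top 105 190 [0.6407 0.382  0.1122]
149 [ 0.58031742 -0.17890704  0.13359086]
handle ((580.6836547851562, -179.27174377441406), (29.919719696044922, 29.97963523864746), 87.99320983886719)
holder 687 ((580.4454956054688, -179.2433319091797), (80.08230590820312, 80.28406524658203), 4.701465129852295)
foot 465 ((603.53466796875, 191.98928833007812), (150.77838134765625, 55.883480072021484), 32.808067321777344)
188 204 [0.6069 0.1732 0.0895];182 206 [0.6013 0.188  0.0928];183 206 [0.6016 0.1858 0.0906];180 207 [0.5989 0.1934 0.0913];181 207 [0.5988 0.1906 0.0923];182 207 [0.5993 0.1886 0.0888];183 207 [0.5991 0.1859 0.0898];184 207 [0.5989 0.1831 0.0912];185 207 [0.5992 0.1809 0.0888];186 207 [0.5992 0.1783 0.0888];180 208 [0.59
[... 2697 characters left out ...]
44 0.1836 0.1005];184 216 [0.5719 0.1777 0.1205];185 216 [0.5713 0.1745 0.1246];186 216 [0.5716 0.1724 0.1223];187 216 [0.5718 0.1702 0.1205];188 216 [0.5726 0.1686 0.1146];189 216 [0.574  0.1679 0.1029];190 216 [0.5747 0.1662 0.0979];182 217 [0.5717 0.1859 0.1017];183 217 [0.5717 0.1834 0.1015];184 217 [0.5716 0.1807 0.1025];185 217 [0.5697 0.1757 0.1172];186 217 [0.5698 0.1733 0.1164];187 217 [0.5696 0.1706 0.118 ];188 217 [0.5714 0.1704 0.1033];189 217 [0.572  0.1685 0.0988];182 218 [0.5693 0.186  0.1005];183 218 [0.5689 0.1829 0.1041];184 218 [0.5696 0.1814 0.0979];185 218 [0.5696 0.1788 0.098 ];186 218 [0.5693 0.1759 0.1003];187 218 [0.5689 0.1728 0.1037];188 218 [0.5693 0.1708 0.1004];
```

View pics/crop0.png

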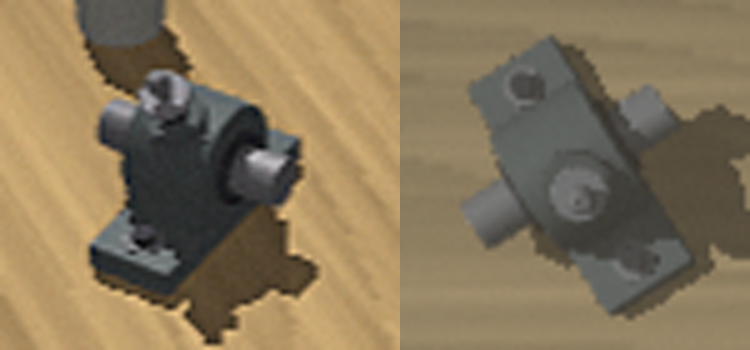

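The crop confirms the large grey bearing. Its tip is at about (186,215) in the top view and (228,158) in the side view. Next I'll triangulate the tip and work out the first moves.

```bash
cat >> h.py <<'E'
from scipy.spatial.transform import Rotation as Ro
from scipy.optimize import least_squares
def proj(c,X): return cv2.projectPoints(np.array(X,float).reshape(-1,1,3),c['rvec'],c['tvec'],c['K'],None)[0].reshape(-1,2)
def tri(obs): return least_squares(lambda X: np.concatenate([proj(c,X)[0]-uv for c,uv in obs]),[.55,0,.1])
def plan(p,R,s=None):
    s=s or manip.read_state(); R0=np.array(s['tcp_rot']); d=R0.T@(np.array(p)-s['position'])*100; w=Ro.from_matrix(R0.T@R).as_rotvec()
    print('turn',w.round(4),'shift cm',d.round(3))
def down(yaw): # tool z down, tool y at yaw (deg)
    a=np.radians(yaw); y=np.array([np.cos(a),np.sin(a),0]); z=np.array([0,0,-1.]); return np.stack([np.cross(y,z),y,z],1)
E
python3 - <<'E'
from h import *
s=dict(np.load('side0.npz')); t=dict(np.load('top0.npz'))
r=tri([(s,np.array([227.6,158])),(t,np.array([186.4,214.8]))]); print('tip',r.x.round(4),'res',r.fun.round(2))
a=np.radians(32.8); n=np.array([-np.sin(.4363)*np.cos(a),-np.sin(.4363)*np.sin(a),np.cos(.4363)])
C=np.array([.6035,.192,.045])
for L in(.080,.084,.088,.092): print(L,(C+L*n).round(4),proj(s,C+L*n).round(1),proj(t,C+L*n).round(1), 'collar',proj(t,C+(L-.018)*n).round(1))
print([x for x in dir(manip) if x[0]!='_'])
plan([.5807,-.1793,.219],down(-2))
E
```

```text
tip [0.5775 0.1732 0.1092] res [-0.54  0.08  0.16 -0.47]
0.08 [0.5751 0.1737 0.1175] [[226.  155.8]] [[185.8 214.9]] collar [[185.3 213.2]]
0.084 [0.5737 0.1728 0.1211] [[225.6 155. ]] [[186.  215.2]] collar [[185.4 213.6]]
0.088 [0.5722 0.1719 0.1248] [[225.2 154.2]] [[186.1 215.6]] collar [[185.5 213.9]]
0.092 [0.5708 0.1709 0.1284] [[224.8 153.5]] [[186.2 216. ]] collar [[185.6 214.3]]
['MotionError', 'read_state', 'tcp_to_grasp']
turn [-1.1000e-03  9.0000e-04  1.1759e+00] shift cm [-6.0255e+01 -6.4563e+01 -1.9000e-02]
```

move_arm --pt "0 0 0.12 -2.8 -3.0 0 1" --pt "0 0 0.24 -5.6 -6.0 0 1" --pt "0 0 0.36 -8.4 -9.0 0 1" --pt "0 0 0.48 -11.2 -12.0 0 1" --pt "0 0 0.6 -14.0 -15.0 0 1" --grip_force 60

```text
time: 0.52
position: [0.367, 0.4623, 0.2184]
tcp_rot: [[-0.51, 0.86, -0.0], [0.86, 0.51, -0.0], [-0.0, -0.0, -1.0]]
contact_force: [0.3, -0.0, 0.4]
gripper_width: 0.0932
grasp_force: 0.0
```

```bash
python3 -c "
from h import *
plan([.5807,-.1793,.219],down(-2)); s=manip.read_state(); print(s['time'],s['joints'])"
```

```text
turn [-3.0e-04  3.0e-04  5.7e-01] shift cm [-6.6085e+01 -1.4337e+01 -4.3000e-02]
0.5167 [-1.11034927  0.44071604  0.16241583  1.92327104 -0.09768157  0.78552488
 -0.3588974 ]
```

move_arm --pt "0 0 0.12 -4.0 -0.9 0 1" --pt "0 0 0.24 -8.0 -1.7 0 1" --pt "0 0 0.36 -12.0 -2.6 0 1" --pt "0 0 0.47 -16.0 -3.5 0 1" --pt "0 0 0.57 -20.0 -4.3 0 1"

```text
time: 0.93
position: [0.4329, 0.2688, 0.2186]
tcp_rot: [[0.034, 0.999, -0.0], [0.999, -0.034, -0.0], [-0.0, -0.0, -1.0]]
contact_force: [0.4, -0.4, -0.3]
gripper_width: 0.0933
grasp_force: 0.0
```

```bash
python3 -c "
from h import *
plan([.5807,-.1793,.219],down(-2)); s=manip.read_state(); print(s['time'],s['joints'])"
```

```text
turn [-0.0002  0.0001  0.0006] shift cm [-4.4277e+01  1.6307e+01 -4.2000e-02]
0.9333 [-0.92069565  0.35572191  0.33912148  2.10171854 -0.17861398  0.71103284
 -0.499698  ]
```

move_arm --pt "0 0 0 -3.8 1.4 0 1" --pt "0 0 0 -7.6 2.8 0 1" --pt "0 0 0 -11.4 4.2 0 1" --pt "0 0 0 -15.2 5.6 0 1" --pt "0 0 0 -19.0 7.0 0 1"

```text
time: 1.35
position: [0.4976, 0.077, 0.2186]
tcp_rot: [[0.029, 1.0, -0.0], [1.0, -0.029, 0.0], [0.0, -0.0, -1.0]]
contact_force: [0.4, 0.1, 0.4]
gripper_width: 0.0929
grasp_force: 0.0
```

move_arm --pt "0 0 0 -3.8 1.4 0 1" --pt "0 0 0 -7.6 2.8 0 1" --pt "0 0 0 -11.4 4.2 0 1" --pt "0 0 0 -15.2 5.6 0 1" --pt "0 0 0 -19.0 7.0 0 1"

```text
time: 1.77
position: [0.5621, -0.1151, 0.2185]
tcp_rot: [[0.029, 1.0, -0.0], [1.0, -0.029, 0.0], [0.0, -0.0, -1.0]]
contact_force: [0.1, 0.9, -1.0]
gripper_width: 0.0935
grasp_force: 0.0
```

move_arm --pt "0 0 0 -2.3 0.8 0 1" --pt "0 0 0 -4.3 1.6 0 1" --pt "0 0 0 -6.28 2.3 0 1" --pt "0 0 0 -6.28 2.3 0 1" --pt "0 0 0 -6.28 2.3 0 1"

```text
time: 2.18
position: [0.5828, -0.1776, 0.2182]
tcp_rot: [[0.031, 1.0, -0.001], [1.0, -0.031, -0.0], [-0.0, -0.001, -1.0]]
contact_force: [-0.1, 0.3, -0.0]
gripper_width: 0.0929
grasp_force: 0.0
```

```bash
python3 - <<'E'
from h import *
plan([.5807,-.1793,.0812],down(-2)); s=manip.read_state(); print(s['time'],s['joints'])
c=cam('side'); cv2.imwrite('pics/s1.png',cv2.resize(c['img'][130:290,200:400],None,fx=4,fy=3.75,interpolation=cv2.INTER_CUBIC))
E
```

```text
turn [-0.0008  0.0002  0.0038] shift cm [-0.17  -0.192 13.699]
2.1833 [-0.04332805  0.47936786  0.35948511  1.88981182 -0.22487505  0.81235712
  0.40356091]
```

View pics/s1.png

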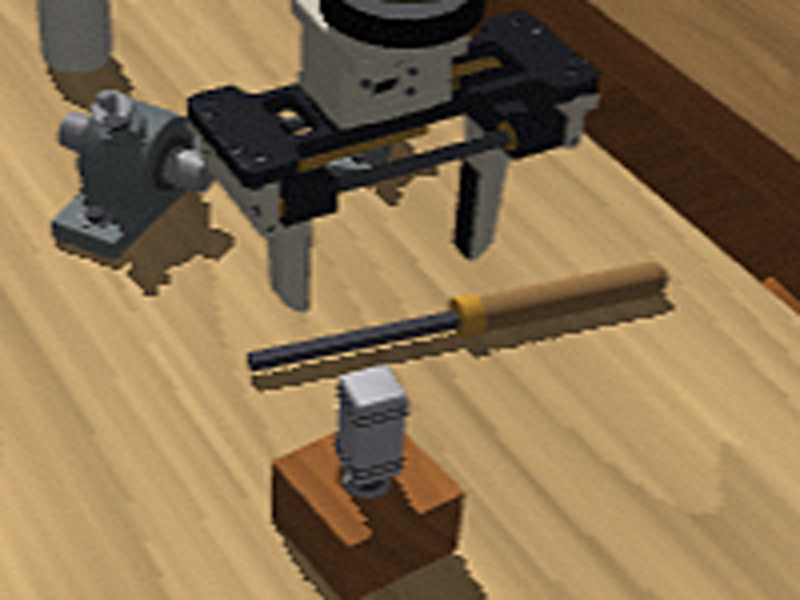

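The picture shows the open fingers above the gun, at (290,290) and (475,240), with nothing in between. I'll go straight down to the middle of the handle and close.

move_arm --pt "0 0 0 -0.17 -0.19 3.5 1" --pt "0 0 0 -0.17 -0.19 7 1" --pt "0 0 0 -0.17 -0.19 10.5 1" --pt "0 0 0 -0.17 -0.19 13.7 1" --pt "0 0 0 -0.17 -0.19 13.7 1"

```text
time: 2.65
position: [0.578, -0.1753, 0.0765]
tcp_rot: [[0.027, 1.0, -0.008], [1.0, -0.027, 0.003], [0.002, -0.008, -1.0]]
contact_force: [-0.7, 0.8, -0.3]
gripper_width: 0.0931
grasp_force: 0.0
```

move_arm --pt "0 0 0 0 0 0 0" --pt "0 0 0 0 0 0 0" --pt "0 0 0 0 0 0 0" --pt "0 0 0 0 0 0 0" --pt "0 0 0 0 0 0 0" --grip_force 40

```text
time: 3.07
position: [0.582, -0.1782, 0.0833]
tcp_rot: [[0.029, 1.0, 0.003], [1.0, -0.029, -0.0], [-0.0, 0.003, -1.0]]
contact_force: [0.4, -0.1, -0.0]
gripper_width: 0.064
grasp_force: 0.0
```

move_arm --pt "0 0 0 0 0 0 0" --pt "0 0 0 0 0 0 0" --pt "0 0 0 0 0 0 0" --pt "0 0 0 0 0 0 0" --pt "0 0 0 0 0 0 0" --grip_force 60

```text
time: 3.48
position: [0.5811, -0.1782, 0.0816]
tcp_rot: [[0.029, 1.0, -0.0], [1.0, -0.029, 0.0], [0.0, -0.0, -1.0]]
contact_force: [0.9, -0.2, 0.3]
gripper_width: 0.0309
grasp_force: 14.6
```

move_arm --pt "0 0 0 0 0 0 0" --pt "0 0 0 0 0 0 0" --pt "0 0 0 0 0 -0.5 0" --pt "0 0 0 0 0 -1.5 0" --pt "0 0 0 0 0 -3 0"

```text
time: 3.9
position: [0.5803, -0.178, 0.1114]
tcp_rot: [[0.029, 1.0, -0.002], [1.0, -0.029, 0.0], [0.0, -0.002, -1.0]]
contact_force: [-1.1, -1.0, -2.5]
gripper_width: 0.0305
grasp_force: 58.0
```

move_arm --pt "0 0 0 0 0 -2 0" --pt "0 0 0 0 0 -4.5 0" --pt "0 0 0 0 0 -7 0" --pt "0 0 0 0 0 -9.5 0" --pt "0 0 0 0 0 -11 0"

```text
time: 4.32
position: [0.5816, -0.1786, 0.225]
tcp_rot: [[0.029, 1.0, 0.003], [1.0, -0.029, -0.001], [-0.0, 0.003, -1.0]]
contact_force: [0.4, -0.7, -2.2]
gripper_width: 0.0305
grasp_force: 58.0
```

move_arm --pt "0 0 0 0 0 -1.5 0" --pt "0 0 0 0 0 -3 0" --pt "0 0 0 0 0 -3 0" --pt "0 0 0 0 0 -3 0" --pt "0 0 0 0 0 -3 0"

```text
time: 4.73
position: [0.5807, -0.1779, 0.2512]
tcp_rot: [[0.029, 1.0, -0.001], [1.0, -0.029, 0.0], [0.0, -0.001, -1.0]]
contact_force: [-0.7, -0.1, -2.0]
gripper_width: 0.0302
grasp_force: 58.0
```

```bash
cat >> h.py <<'E'
A=np.radians(32.8); n=np.array([-np.sin(.4363)*np.cos(A),-np.sin(.4363)*np.sin(A),np.cos(.4363)])
C=np.array([.6035,.192,.045])
def tilt(R0): # smallest turn taking tool z to -n
    z=R0[:,2]; ax=np.cross(z,-n); return Ro.from_rotvec(ax/np.linalg.norm(ax)*np.arctan2(np.linalg.norm(ax),z@-n)).as_matrix()@R0
E
python3 - <<'E'
from h import *
s=manip.read_state(); R0=np.array(s['tcp_rot']); print(s['time'],s['position'],s['gripper_width'],s['grasp_force'],s['joints'])
# mouth 50 mm beyond the tip: TCP = tip + n*(.05+.0714)
T=C+.086*n; p=T+n*(.05+.071); print(p); plan(p,tilt(down(-2+18)))
c=cam('side'); cv2.imwrite('pics/s2.png',cv2.resize(c['img'][130:290,200:400],None,fx=4,fy=3.75,interpolation=cv2.INTER_CUBIC))
E
```

```text
4.7333 [ 0.58066741 -0.17793648  0.25115237] 0.030193166391743128 57.98599696252495 [-0.0593064   0.44147345  0.38050203  1.86004073 -0.20753894  0.87948546
  0.39241396]
[0.52997066 0.14461358 0.23260854]
turn [-0.3956  0.1891 -0.3033] shift cm [32.095 -5.997  1.867]
```

View pics/s2.png

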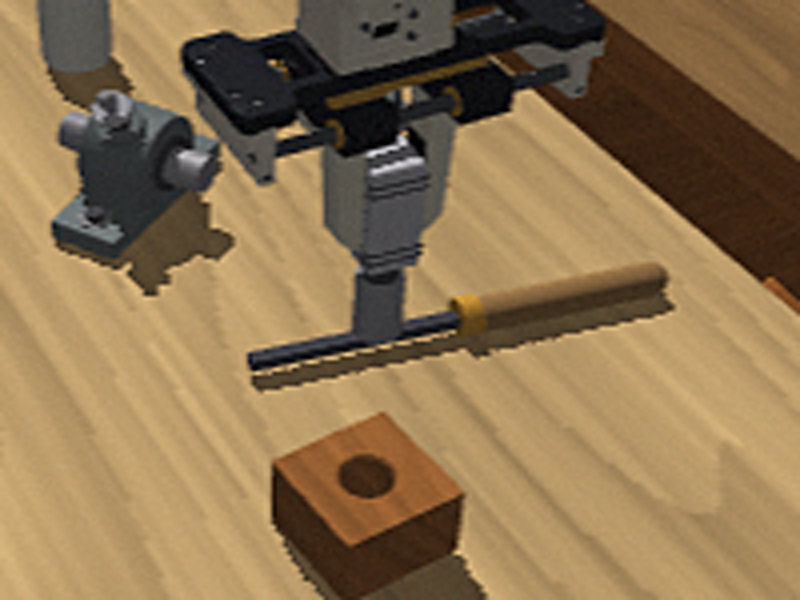

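The gun is held upright in the fingers, clear of the block. The coupler is at (378,320) in the crop. I'm now heading to a pose on the nipple axis, 50 mm out from the tip.

move_arm --pt "-0.02 0.01 -0.015 2 -0.4 0.1 0" --pt "-0.06 0.03 -0.045 5 -1 0.3 0" --pt "-0.11 0.05 -0.08 8.5 -1.6 0.5 0" --pt "-0.16 0.075 -0.12 12 -2.2 0.7 0" --pt "-0.2 0.095 -0.15 15.5 -2.9 0.9 0"

```text
time: 5.2
position: [0.5554, -0.0213, 0.2417]
tcp_rot: [[-0.13, 0.972, 0.194], [0.988, 0.112, 0.104], [0.079, 0.205, -0.975]]
contact_force: [0.3, -0.9, -2.3]
gripper_width: 0.0309
grasp_force: 58.0
```

```bash
python3 - <<'E'
from h import *
s=manip.read_state(); print(s['time'],s['position'],s['joints'])
plan([0.53,.1446,.2326],tilt(down(16)))
E
```

```text
5.2 [ 0.55543431 -0.02127318  0.24168233] [-0.17321562  0.30676824  0.22417635  2.11390625 -0.33973381  0.5603675
  0.43070053]
turn [-0.1942  0.0943 -0.152 ] shift cm [16.652 -0.807  2.118]
```

move_arm --pt "-0.05 0.025 -0.04 4 -0.2 0.5 0" --pt "-0.1 0.05 -0.08 8 -0.4 1 0" --pt "-0.15 0.07 -0.12 12 -0.6 1.5 0" --pt "-0.18 0.09 -0.14 15 -0.7 1.9 0" --pt "-0.194 0.094 -0.152 16.6 -0.8 2.1 0"

```text
time: 5.62
position: [0.5289, 0.1457, 0.2323]
tcp_rot: [[-0.301, 0.886, 0.352], [0.946, 0.23, 0.23], [0.123, 0.402, -0.907]]
contact_force: [-0.2, -0.6, -1.7]
gripper_width: 0.0305
grasp_force: 58.0
```

move_arm --pt "0 0 0 0 0 0 0" --pt "0 0 0 0 0 0 0" --pt "0 0 0 0 0 0 0" --pt "0 0 0 0 0 0 0" --pt "0 0 0 0 0 0 0"

```text
time: 6.03
position: [0.532, 0.1418, 0.2335]
tcp_rot: [[-0.295, 0.887, 0.355], [0.948, 0.225, 0.227], [0.121, 0.403, -0.907]]
contact_force: [0.2, 0.1, -1.4]
gripper_width: 0.0306
grasp_force: 58.0
```

```bash
python3 - <<'E'
from h import *
s=manip.read_state(); print(s['time'],s['position'],s['joints'])
plan([0.53,.1446,.2326],tilt(down(16)))
np.savez('st.npz',p=s['position'],R=s['tcp_rot'])
c=cam('side'); t=cam('top')
for k,d in(('side1',c),('top1',t)): np.savez(k+'.npz',P=cloud(d),**d)
R=np.array(s['tcp_rot']); p=s['position']
print('mouth',p+R[:,2]*.071, proj(c,p+R[:,2]*.071),'tip',proj(c,C+.086*n),proj(t,C+.086*n))
a=cv2.resize(c['img'][90:190,180:280],None,fx=6,fy=6,interpolation=cv2.INTER_CUBIC)
cv2.imwrite('pics/s3.png',a)
E
```

```text
6.0333 [0.53200027 0.14183701 0.23352875] [-0.266547    0.26089768 -0.03262729  2.28902345 -0.5531027   0.20052277
  0.50166887]
turn [-0.0008  0.0023 -0.0026] shift cm [ 0.31  -0.153  0.076]
mouth [0.55721562 0.15792276 0.16913593] [[221.18469189 144.72575865]] tip [[225.41563568 154.62346073]] [[186.01376757 215.43143526]]
```

View pics/s3.png

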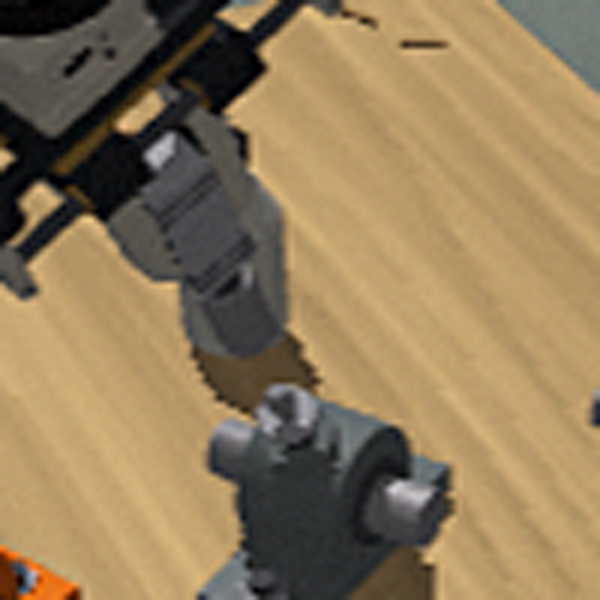

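The coupler mouth is at about (245,340) in the crop, with the nipple head below it at about (285,405). I'll overlay the model outlines to check the alignment of both.

```bash
cat > ov.py <<'E'
from h import *
def circ(o,ax,r,m=40):
    a=np.cross(ax,[0,1,0.3]); a/=np.linalg.norm(a); b=np.cross(ax,a); th=np.linspace(0,2*np.pi,m)
    return o+r*(np.cos(th)[:,None]*a+np.sin(th)[:,None]*b)
def draw(d,u0,v0,w,h,k,curves):
    im=cv2.resize(d['img'][v0:v0+h,u0:u0+w],None,fx=k,fy=k,interpolation=cv2.INTER_CUBIC)
    for X,col in curves:
        q=(proj(d,X)-[u0,v0]+.5)*k-.5
        cv2.polylines(im,[np.round(q*8).astype(np.int32)],False,col,1,cv2.LINE_AA,3)
    return im
def nip(L): 
    T=C+L*n; return [(circ(T-.018*n,n,.0145),(0,255,0)),(circ(T-.008*n,n,.0075),(0,0,255)),(np.array([T-n*.002,T+n*.002]),(0,255,255))]
def gun(p,R,off=-.001):
    z=-R[:,2]; m=p-z*.071+R[:,0]*off
    return [(circ(m,z,.0135),(255,0,255)),(circ(m+.042*z,z,.0135),(255,0,255))]+[(m+z*h+.015*np.array([[a,b] for a,b in((1,1),(1,-1),(-1,-1),(-1,1),(1,1))])@np.stack([R[:,0],R[:,1]]),(255,255,0)) for h in(.055,.125)]
E
python3 - <<'E'
from ov import *
s=dict(np.load('side1.npz')); t=dict(np.load('top0.npz')); st=np.load('st.npz')
foot=[]; ex=np.array([np.cos(A),np.sin(A),0]); ey=np.array([-ex[1],ex[0],0])
B=C*[1,1,0]
foot=[(B+[0,0,.018]+np.array([a*.075*ex+b*.028*ey for a,b in((1,1),(1,-1),(-1,-1),(-1,1),(1,1))]),(255,128,0))]
x=draw(s,200,108,66,100,6,nip(.086)+gun(st['p'],st['R'])+foot)
y=draw(t,153,178,66,75,6,nip(.086)+foot)
y=cv2.copyMakeBorder(y,0,x.shape[0]-y.shape[0],0,0,cv2.BORDER_CONSTANT)
cv2.imwrite('pics/ov1.png',np.hstack([x,y]))
E
```

```text
(no output)
```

View pics/ov1.png

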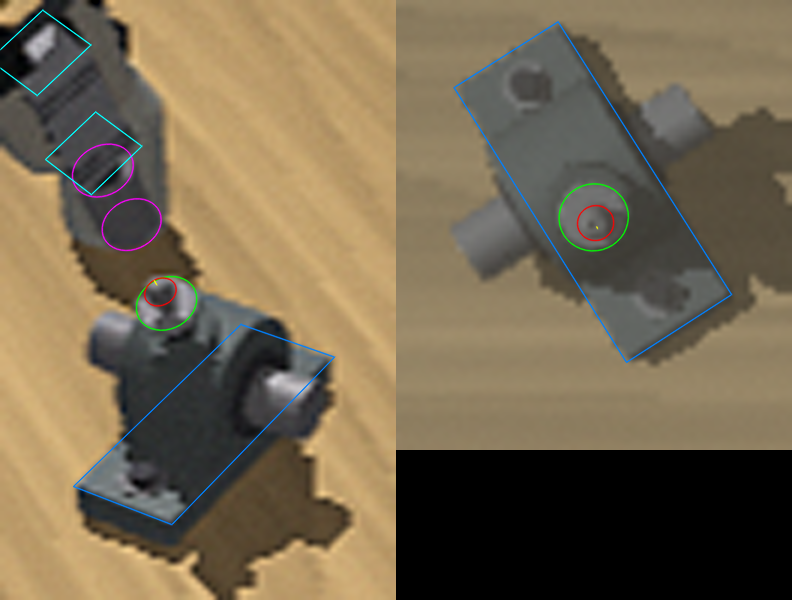

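In the side view the green collar circle sits on the real collar at (167,303). In the top view it does too, at (594,216), so the nipple model (radial, tip 86 mm from the shaft axis) holds. The gun outline agrees to about 1 px. I'll close to about 15 mm and fit the sleeve from the depth data.

move_arm --pt "0 0 0 0.1 -0.05 0.7 0" --pt "0 0 0 0.2 -0.1 1.7 0" --pt "0 0 0 0.31 -0.15 2.7 0" --pt "0 0 0 0.31 -0.15 3.4 0" --pt "0 0 0 0.31 -0.15 3.6 0"

```text
time: 6.55
position: [0.5421, 0.1538, 0.1993]
tcp_rot: [[-0.297, 0.887, 0.354], [0.947, 0.226, 0.227], [0.122, 0.402, -0.907]]
contact_force: [0.4, 0.2, -2.4]
gripper_width: 0.0301
grasp_force: 58.0
```

move_arm --pt "0 0 0 0 0 0 0" --pt "0 0 0 0 0 0 0" --pt "0 0 0 0 0 0 0" --pt "0 0 0 0 0 0 0" --pt "0 0 0 0 0 0 0"

```text
time: 6.97
position: [0.5421, 0.1537, 0.201]
tcp_rot: [[-0.297, 0.886, 0.355], [0.947, 0.226, 0.228], [0.121, 0.404, -0.907]]
contact_force: [0.8, 0.9, -1.7]
gripper_width: 0.0306
grasp_force: 58.0
```

```bash
python3 - <<'E'
from ov import *
s=manip.read_state(); p=np.array(s['position']); R=np.array(s['tcp_rot']); print(s['time'],p,s['joints'],s['contact_force'])
plan(C+.086*n+n*(.015+.071),tilt(down(16)))
np.savez('st.npz',p=p,R=R)
cs=[cam('side') for _ in range(4)]; P=np.nanmean([cloud(c) for c in cs],0); c=cs[0]
G=(P-(p+R[:,2]*.071))@(R*[1,-1,-1])   # gun frame: x=tool x, y=-tool y, z=-tool z
m=(G[...,2]>.004)&(G[...,2]<.040)&(np.hypot(G[...,0],G[...,1])<.022)
q=G[m]; print('sleeve pts',len(q))
f=least_squares(lambda a: np.hypot(q[:,0]-a[0]-a[2]*(q[:,2]-.02),q[:,1]-a[1]-a[3]*(q[:,2]-.02))-.0135,[0,0,0,0],loss='soft_l1',f_scale=.002)
J=np.linalg.inv(f.jac.T@f.jac)*np.mean(f.fun**2); print('axis at z=20mm, slopes',f.x.round(4),'sd',np.sqrt(np.diag(J)).round(4),'rms',np.sqrt(np.mean(f.fun**2)))
m=(G[...,2]>.058)&(G[...,2]<.12)&(np.hypot(G[...,0],G[...,1])<.024); q=G[m]; print('handle pts',len(q), np.percentile(q,[5,50,95],axis=0).round(4).tolist())
N=(P-(C+.064*n))@(R*[1,-1,-1]); r=np.hypot(N[...,0],N[...,1])
m=(np.abs(N[...,2]-.004)<.012)&(r<.024)&(np.hypot(*(np.moveaxis(G[...,:2],-1,0)))<1)
q=N[m]; print('collar pts',len(q),q.mean(0).round(4),[ (np.percentile(q[:,i],3).round(4),np.percentile(q[:,i],97).round(4)) for i in(0,1)])
cv2.imwrite('pics/ov2.png',np.hstack([draw(c,205,125,45,60,8,nip(.086)+gun(p,R)),draw(c,205,125,45,60,8,[])]))
E
```

```text
6.9667 [0.54212449 0.15374797 0.2010212 ] [-0.22727681  0.33277292 -0.10919659  2.29880009 -0.65504817  0.11130824
  0.592788  ] [ 0.75286887  0.86471361 -1.70190461]
turn [-0.0003  0.0013 -0.0008] shift cm [-0.116 -0.006 -0.004]
sleeve pts 86
axis at z=20mm, slopes [-0.0003 -0.0002  0.0113  0.0002] sd [0.0001 0.0001 0.009  0.0112] rms 0.000663856625988486
handle pts 248 [[-0.0167, -0.0194, 0.063], [-0.015, 0.0023, 0.092], [-0.008, 0.019, 0.1174]]
collar pts 67 [-0.0039  0.0011  0.0026] [(np.float64(-0.0137), np.float64(0.0092)), (np.float64(-0.0123), np.float64(0.0124))]
```

View pics/ov2.png

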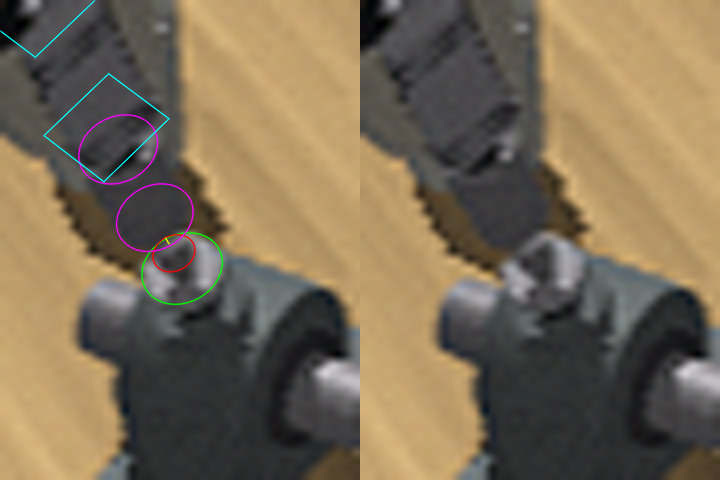

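The side depth fit puts the gun axis on the tool axis within 0.3 mm. The problem is joint 6: it reads 0.1113 against a lower limit of 0.11, so this straight-in-line grip can't go the last 43 mm. The remedy is to put the gun back in its block and re-grip it with the tool tilted about 20° around the pad axis, so the hand is nearly vertical at the nipple. I'll retreat first, spinning to the new yaw.

move_arm --pt "0 0 0 0 0 -1 0" --pt "0 0 0.1 0 0 -2.5 0" --pt "0 0 0.2 0 0 -4 0" --pt "0 0 0.3 0 0 -5.5 0" --pt "0 0 0.4 0 0 -7 0"

```text
time: 7.58
position: [0.5168, 0.1375, 0.2649]
tcp_rot: [[0.077, 0.932, 0.355], [0.96, -0.166, 0.228], [0.271, 0.323, -0.907]]
contact_force: [0.2, -0.0, -2.4]
gripper_width: 0.0303
grasp_force: 58.0
```

```bash
python3 - <<'E'
from h import *
s=manip.read_state(); print(s['time'],s['position'],s['joints'])
plan([.5807,-.179,.255],down(-107))
E
```

```text
7.5833 [0.51680325 0.13746283 0.26485346] [-0.49996253  0.18993634  0.24786676  2.29161355 -0.62167521  0.30027361
  0.16984031]
turn [ 1.3000e-03 -4.9450e-01  1.7096e+00] shift cm [-30.144  10.874  -4.049]
```

move_arm --pt "0 -0.03 0.11 -1.5 0.6 -0.4 0" --pt "0 -0.065 0.22 -4 1.4 -0.8 0" --pt "0 -0.1 0.33 -7 2.5 -1.2 0" --pt "0 -0.13 0.44 -10 3.6 -1.5 0" --pt "0 -0.16 0.55 -13 4.7 -1.8 0"

```text
time: 8.0
position: [0.5452, 0.0007, 0.2612]
tcp_rot: [[0.602, 0.74, 0.299], [0.756, -0.649, 0.086], [0.258, 0.175, -0.95]]
contact_force: [0.0, 0.6, -2.5]
gripper_width: 0.0305
grasp_force: 58.0
```

```bash
python3 - <<'E'
from h import *
s=manip.read_state(); print(s['time'],s['position'],s['joints'])
plan([.5807,-.179,.255],down(-107))
E
```

```text
8.0 [0.54524717 0.00067653 0.26122326] [-0.51569063  0.25268683  0.56824102  2.20846669 -0.52341127  0.46538026
 -0.23820618]
turn [ 0.003  -0.3355  1.1608] shift cm [-11.606  14.181   0.107]
```

move_arm --pt "0 -0.03 0.11 -2.0 2.4 0 0" --pt "0 -0.065 0.22 -4 4.9 0 0" --pt "0 -0.1 0.33 -6 7.4 0 0" --pt "0 -0.13 0.44 -8 9.8 0 0" --pt "0 -0.16 0.55 -9.5 11.6 0 0"

```text
time: 8.42
position: [0.5748, -0.148, 0.2571]
tcp_rot: [[0.937, 0.303, 0.173], [0.308, -0.951, -0.003], [0.164, 0.057, -0.985]]
contact_force: [0.1, 0.1, -1.6]
gripper_width: 0.0304
grasp_force: 58.0
```

```bash
python3 - <<'E'
from h import *
s=manip.read_state(); print(s['time'],s['position'],s['joints'])
plan([.5807,-.179,.255],down(-107))
E
```

```text
8.4167 [ 0.57484652 -0.14802126  0.25711411] [-0.38597116  0.41804389  0.78755992  2.02465224 -0.54256228  0.71420755
 -0.52848785]
turn [ 0.0049 -0.1768  0.6082] shift cm [-0.441  3.112  0.32 ]
```

move_arm --pt "0 -0.035 0.12 -0.1 0.9 0.1 0" --pt "0 -0.07 0.24 -0.2 1.7 0.2 0" --pt "0 -0.105 0.36 -0.3 2.4 0.3 0" --pt "0 -0.14 0.48 -0.4 3 0.3 0" --pt "0.005 -0.177 0.608 -0.44 3.11 0.32 0"

```text
time: 8.83
position: [0.581, -0.177, 0.2547]
tcp_rot: [[0.959, -0.284, 0.001], [-0.284, -0.959, -0.001], [0.001, 0.001, -1.0]]
contact_force: [-0.3, -1.0, -2.2]
gripper_width: 0.0304
grasp_force: 58.0
```

move_arm --pt "0 0 0 0 0 0 0" --pt "0 0 0 0 0 0 0" --pt "0 0 0 0 0 0 0" --pt "0 0 0 0 0 0 0" --pt "0 0 0 0 0 0 0"

```text
time: 9.25
position: [0.5803, -0.1763, 0.2549]
tcp_rot: [[0.961, -0.277, 0.003], [-0.277, -0.961, 0.0], [0.003, -0.001, -1.0]]
contact_force: [-0.7, 0.5, -2.2]
gripper_width: 0.0307
grasp_force: 58.0
```

```bash
python3 - <<'E'
from h import *
s=manip.read_state(); print(s['time'],s['position'],s['joints'])
plan([.5805,-.1792,.15],down(-107))
E
```

```text
9.25 [ 0.58030432 -0.17632999  0.25486697] [-0.41689672  0.58539324  0.98602233  1.88037035 -0.5845759   0.99300309
 -1.02354707]
turn [-0.0012 -0.0031  0.016 ] shift cm [ 0.065  0.282 10.487]
```

move_arm --pt "0 0 0.016 0.06 0.28 2 0" --pt "0 0 0.016 0.06 0.28 5 0" --pt "0 0 0.016 0.06 0.28 8 0" --pt "0 0 0.016 0.06 0.28 10 0" --pt "0 0 0.016 0.06 0.28 10.5 0"

```text
time: 9.67
position: [0.5792, -0.1783, 0.1469]
tcp_rot: [[0.956, -0.293, -0.001], [-0.293, -0.956, 0.001], [-0.001, -0.001, -1.0]]
contact_force: [-0.1, 0.6, -2.4]
gripper_width: 0.0302
grasp_force: 58.0
```

move_arm --pt "0 0 0 0 0 0 0" --pt "0 0 0 0 0 0 0" --pt "0 0 0 0 0 0 0" --pt "0 0 0 0 0 0 0" --pt "0 0 0 0 0 0 0"

```text
time: 10.08
position: [0.5812, -0.1796, 0.1507]
tcp_rot: [[0.956, -0.294, 0.004], [-0.294, -0.956, -0.001], [0.004, -0.001, -1.0]]
contact_force: [0.8, -0.2, -1.5]
gripper_width: 0.0307
grasp_force: 58.0
```

```bash
python3 - <<'E'
from ov import *
s=manip.read_state(); p=np.array(s['position']); R=np.array(s['tcp_rot']); print(s['time'],p)
plan([.5805,-.1792,.081],down(-107))
cs=[cam('side') for _ in range(3)]; P=np.nanmean([cloud(c) for c in cs],0)
G=(P-(p+R[:,2]*.071))@(R*[1,-1,-1])
q=G[(G[...,2]>.004)&(G[...,2]<.040)&(np.hypot(G[...,0],G[...,1])<.022)]
f=least_squares(lambda a: np.hypot(q[:,0]-a[0]-a[2]*(q[:,2]-.02),q[:,1]-a[1]-a[3]*(q[:,2]-.02))-.0135,[0,0,0,0],loss='soft_l1',f_scale=.002)
print(len(q),f.x.round(4)); mo=R*[1,-1,-1]@np.array([f.x[0]-.02*f.x[2],f.x[1]-.02*f.x[3],0])+p+R[:,2]*.071; print('mouth',mo)
m=(np.abs(P[...,2]-.055)<.004)&(np.hypot(P[...,0]-.5805,P[...,1]+.179)<.07); print('holder side',m.sum(),cv2.minAreaRect((P[m][:,:2]*1000).astype(np.float32)))
E
```

```text
10.0833 [ 0.58119561 -0.17960721  0.15068884]
turn [-0.0005 -0.0041 -0.0014] shift cm [-0.107 -0.015  6.969]
136 [-0.0008  0.0014  0.0012  0.0076]
mouth [ 0.58102286 -0.17825696  0.07968661]
holder side 736 ((580.8353881835938, -179.00277709960938), (81.44798278808594, 81.24105834960938), 4.306502342224121)
```

move_arm --pt "0 0 0 0 0 1.5 0" --pt "0 0 0 0 0 3 0" --pt "0 0 0 0 0 4.5 0" --pt "0 0 0 0 0 5.8 0" --pt "0 0 0 0 0 6.6 0"

```text
time: 10.65
position: [0.5805, -0.1793, 0.0823]
tcp_rot: [[0.956, -0.294, 0.001], [-0.294, -0.956, -0.0], [0.001, -0.0, -1.0]]
contact_force: [0.8, 0.3, -1.5]
gripper_width: 0.0305
grasp_force: 58.0
```

move_arm --pt "0 0 0 0 0 0.1 0" --pt "0 0 0 0 0 0.2 0" --pt "0 0 0 0 0 0.3 0" --pt "0 0 0 0 0 0.3 0" --pt "0 0 0 0 0 0.3 0"

```text
time: 11.07
position: [0.581, -0.1799, 0.0814]
tcp_rot: [[0.956, -0.294, 0.003], [-0.294, -0.956, -0.001], [0.003, -0.0, -1.0]]
contact_force: [-1.3, 1.0, 3.9]
gripper_width: 0.0303
grasp_force: 59.1
```

move_arm --pt "0 0 0 0 0 0 0.6" --pt "0 0 0 0 0 0 0.6" --pt "0 0 0 0 0 0 0.6" --pt "0 -0.05 0 -0.1 0 0 0.6" --pt "0 -0.12 0 -0.23 0 -0.03 0.6"

```text
time: 11.48
position: [0.5776, -0.1785, 0.0815]
tcp_rot: [[0.949, -0.295, -0.114], [-0.293, -0.955, 0.036], [-0.119, -0.001, -0.993]]
contact_force: [0.3, 0.1, -0.3]
gripper_width: 0.0546
grasp_force: 0.0
```

move_arm --pt "0 -0.08 0 -0.15 0 -0.05 0.6" --pt "0 -0.16 0 -0.29 0 -0.09 0.6" --pt "0 -0.23 0 -0.42 0 -0.13 0.6" --pt "0 -0.23 0 -0.42 0 -0.13 0.6" --pt "0 -0.23 0 -0.42 0 -0.13 0.6"

```text
time: 11.9
position: [0.5751, -0.178, 0.0818]
tcp_rot: [[0.899, -0.294, -0.325], [-0.276, -0.956, 0.099], [-0.34, 0.0, -0.941]]
contact_force: [-0.2, -0.1, -0.0]
gripper_width: 0.0556
grasp_force: 0.0
```

```bash
python3 - <<'E'
from ov import *
s=manip.read_state(); p=np.array(s['position']); R=np.array(s['tcp_rot']); print(s['time'],p,s['gripper_width'],s['joints'],R.round(3).tolist())
print('grasp pt',p-R[:,2]*.0188,'tilt deg',np.degrees(np.arccos(-R[2,2])))
D=down(-107.1); a=-.349; Rt=D@Ro.from_rotvec([0,a,0]).as_matrix(); plan(np.array([.5808,-.179,.1])+Rt[:,2]*.0188,Rt)
E
```

```text
11.9 [ 0.57509311 -0.17800617  0.08179095] 0.05562663839615347 [-0.23246716  0.92370372  0.8134808   1.75917419 -0.62796503  1.14321469
 -1.00844309] [[0.899, -0.294, -0.325], [-0.276, -0.956, 0.099], [-0.34, 0.0, -0.941]]
grasp pt [ 0.58120092 -0.1798728   0.09947288] tilt deg 19.85962436024745
turn [ 0.0006 -0.0024  0.0003] shift cm [-0.083 -0.073 -0.028]
```

move_arm --pt "0 0 0 0 0 0 0" --pt "0 0 0 0 0 0 0" --pt "0 0 0 0 0 0 0" --pt "0 0 0 0 0 0 0" --pt "0 0 0 0 0 0 0" --grip_force 60

```text
time: 12.32
position: [0.5748, -0.1776, 0.0831]
tcp_rot: [[0.899, -0.294, -0.325], [-0.276, -0.956, 0.1], [-0.34, -0.001, -0.94]]
contact_force: [0.4, -0.6, 0.3]
gripper_width: 0.0301
grasp_force: 59.7
```

move_arm --pt "0 0 0 0 0 0 0" --pt "0 0 0 0 0 0 0" --pt "0 0 0 0 0 0 0" --pt "0 0 0 0.17 0 -0.47 0" --pt "0 0 0 0.51 0 -1.41 0"

```text
time: 12.73
position: [0.5795, -0.179, 0.0928]
tcp_rot: [[0.895, -0.295, -0.335], [-0.276, -0.955, 0.104], [-0.351, -0.0, -0.937]]
contact_force: [-17.4, 3.0, -14.0]
gripper_width: 0.0295
grasp_force: 60.0
```

move_arm --pt "0 0 0 0.6 0 -1.7 0" --pt "0 0 0 1.5 0 -4.1 0" --pt "0 0 0 2.7 0 -7.5 0" --pt "0 0 0 4.1 0 -11.3 0" --pt "0 0 0 5.1 0 -14.1 0"

```text
time: 13.15
position: [0.6776, -0.2094, 0.2116]
tcp_rot: [[0.899, -0.294, -0.324], [-0.276, -0.956, 0.099], [-0.339, 0.001, -0.941]]
contact_force: [1.2, 0.6, -2.6]
gripper_width: 0.0295
grasp_force: 60.0
```

```bash
cat >> h.py <<'E'
AL=.3466
Q=Ro.from_rotvec([0,-AL,0]).as_matrix()  # tool = gunTool @ Q (gunTool: z along gun, pointing to the mouth)
def goal(d,L=.086,yaw=-57.2,T=None): # TCP pose with mouth d past... d>0: mouth d m short of the tip
    y=np.array([np.cos(np.radians(yaw)),np.sin(np.radians(yaw)),0]); g=-n; x=np.cross(y,g); x/=np.linalg.norm(x); y=np.cross(g,x)
    R=np.stack([x,y,g],1)@Q; T=C+L*n if T is None else T
    return T+n*(d+.090)+R[:,2]*.0188,R
E
python3 - <<'E'
from h import *
s=manip.read_state(); print(s['time'],s['position'],s['gripper_width'],s['grasp_force'],s['joints'])
p,R=goal(.05); print(p,R.round(3).tolist()); plan(p,R)
E
```

```text
13.15 [ 0.67760842 -0.2093555   0.21158849] 0.029468017756277318 59.99919891357422 [-0.17874559  0.90090386  0.86810148  1.38768636 -0.54880106  1.48668892
 -1.13593368]
[0.52463719 0.14117639 0.23110423] [[0.837, 0.542, 0.075], [0.54, -0.841, 0.049], [0.09, 0.0, -0.996]]
turn [-0.1112  0.4081 -0.8699] shift cm [-24.108 -29.017   6.586]
```

My lift had the wrong sign on tool x, so the gun was pulled sideways as it came out (17 N). I'll check how it now sits in the fingers before going on.

```bash
cat >> ov.py <<'E'
def fitgun(P,p,R,it=4):
    """gun axis in tool frame from sleeve points: rotation (gunTool->tool) and mouth, iterated"""
    o=np.array([0,0,-.0188]); a=np.array([np.sin(AL),0,np.cos(AL)]); X=(P-p)@R
    for _ in range(it):
        h=(X-o)@a; r=np.linalg.norm(X-o-h[...,None]*a,axis=-1)
        q=X[(h>.050)&(h<.086)&(r<.020)]
        def res(v):
            b=a+np.array([v[0],0,v[1]]) if abs(a[1])>.9 else a+np.array([v[0],v[1],0]); b/=np.linalg.norm(b); w=q-(o+np.array([v[2],v[3],0])); return np.linalg.norm(np.cross(w,b),axis=1)-.0135
        f=least_squares(res,[0,0,0,0],loss='soft_l1',f_scale=.002); v=f.x; a=a+np.array([v[0],v[1],0]); a/=np.linalg.norm(a); o=o+np.array([v[2],v[3],0])
    h=(X-o)@a; r=np.linalg.norm(X-o-h[...,None]*a,axis=-1); hh=np.sort(h[(r<.017)&(h>.03)&(h<.14)])
    return o,a,len(q),np.sqrt(np.mean(f.fun**2)),hh[-8:].round(4)
E
python3 - <<'E'
from ov import *
s=manip.read_state(); p=np.array(s['position']); R=np.array(s['tcp_rot']); print(p)
cs=[cam('side') for _ in range(3)]; P=np.nanmean([cloud(c) for c in cs],0); c=cs[0]
o,a,k,e,hh=fitgun(P,p,R); print('o',o,'axis tool',a,'expected',[np.sin(AL),0,np.cos(AL)],k,e,'far h',hh,'axis world',R@a)
g=p+R@np.array([0,0,-.0188]); ax=R@a
u,v=proj(c,g)[0].astype(int); print(u,v)
cv=[(circ(p+R@o+h*ax,ax,.0135),(255,0,255)) for h in(.048,.09)]
cv2.imwrite('pics/ov3.png',draw(c,u-50,v-40,100,75,7,cv))
E
```

```text
[ 0.67760842 -0.2093555   0.21158849]
o [-0.00717881 -0.00082157 -0.0188    ] axis tool [0.15642027 0.00331037 0.98768504] expected [np.float64(0.33970196443786643), 0, np.float64(0.9405331335774697)] 140 0.000750474500237408 far h [0.0838 0.0838 0.0842 0.0843 0.0847 0.0848 0.0861 0.0867] axis world [-0.18075229  0.05104981 -0.98220289]
345 193
```

View pics/ov3.png

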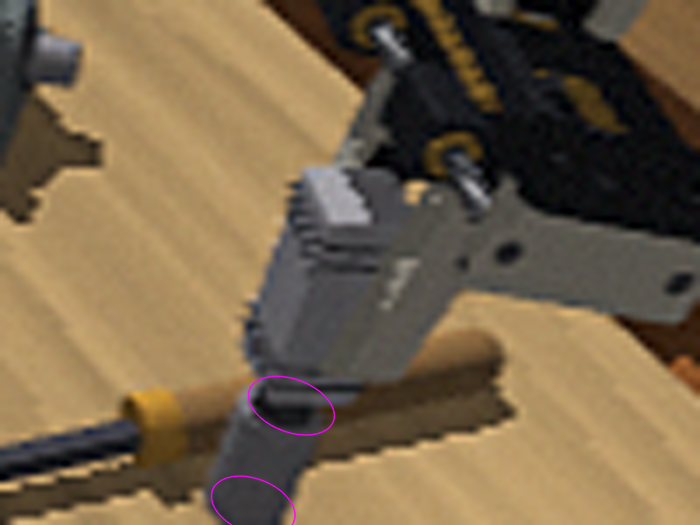

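The gun is still firmly held, but now tilted 9° in the grip and 7 mm off-centre, with the mouth at (252,505). The grip is sound and the lever arm is small, and 9° still relieves joint 6. I'll use this measured pose and carry on, measuring again close by.

```bash
cat >> h.py <<'E'
def goal2(d,o,a,H=.087,T=None,yaw=-57.2): # mouth d short of the tip, gun axis a through o (tool frame), mouth H along it
    T=C+.086*n if T is None else T
    y=np.array([np.cos(np.radians(yaw)),np.sin(np.radians(yaw)),0])
    R=Ro.align_vectors([-n,y],[a,[0,1,0]],weights=[1000,1])[0].as_matrix()
    return T+n*d-R@(o+H*np.array(a)),R
E
python3 - <<'E'
from h import *
o=np.array([-.0072,-.0008,-.0188]); a=np.array([.1564,.0033,.9877])
p,R=goal2(.05,o,a); print(p,R.round(3).tolist()); plan(p,R); print(manip.read_state()['time'])
E
```

```text
[0.5348593  0.14688994 0.23102121] [[0.808, 0.543, 0.23], [0.521, -0.84, 0.152], [0.276, -0.003, -0.961]]
turn [-0.0254  0.5821 -0.885 ] shift cm [-23.349 -29.93    6.176]
13.3
```

move_arm --pt "-0.002 0.05 -0.08 -1.6 -2 0 0" --pt "-0.005 0.11 -0.16 -3.8 -5 0 0" --pt "-0.007 0.17 -0.25 -6 -8 0.4 0" --pt "-0.01 0.23 -0.34 -8.2 -11 0.8 0" --pt "-0.012 0.29 -0.43 -10.4 -14 1.5 0"

```text
time: 13.72
position: [0.6164, -0.0424, 0.2295]
tcp_rot: [[0.991, 0.129, -0.046], [0.132, -0.989, 0.066], [-0.037, -0.072, -0.997]]
contact_force: [0.1, 0.2, -2.5]
gripper_width: 0.0297
grasp_force: 60.0
```

```bash
python3 - <<'E'
from h import *
o=np.array([-.0072,-.0008,-.0188]); a=np.array([.1564,.0033,.9877])
p,R=goal2(.05,o,a); plan(p,R); s=manip.read_state(); print(s['time'],s['position'],s['joints'])
E
```

```text
turn [-0.0136  0.2944 -0.4508] shift cm [ -5.587 -19.784   1.48 ]
13.7167 [ 0.61635575 -0.04241769  0.22950938] [-0.49211055  0.59510371  0.80465303  1.83714463 -0.56383558  1.010441
 -0.86877642]
```

move_arm --pt "-0.002 0.06 -0.09 -1.1 -4 0 0" --pt "-0.005 0.12 -0.18 -2.2 -8 0.2 0" --pt "-0.008 0.18 -0.27 -3.4 -12 0.5 0" --pt "-0.011 0.24 -0.36 -4.5 -16 1 0" --pt "-0.0136 0.294 -0.45 -5.5 -19 1.4 0"

```text
time: 14.13
position: [0.5356, 0.1404, 0.2312]
tcp_rot: [[0.807, 0.544, 0.228], [0.523, -0.839, 0.152], [0.274, -0.003, -0.962]]
contact_force: [1.2, 1.8, -2.4]
gripper_width: 0.03
grasp_force: 60.0
```

move_arm --pt "0 0 0 -0.1 -0.8 0 0" --pt "0 0 0 -0.1 -0.8 0 0" --pt "0 0 0 -0.1 -0.8 0 0" --pt "0 0 0 -0.1 -0.8 0 0" --pt "0 0 0 -0.1 -0.8 0 0"

```text
time: 14.55
position: [0.5356, 0.1421, 0.2319]
tcp_rot: [[0.812, 0.536, 0.23], [0.515, -0.844, 0.149], [0.274, -0.002, -0.962]]
contact_force: [-0.1, -0.3, -1.7]
gripper_width: 0.0299
grasp_force: 60.0
```

```bash
cat > look.py <<'E'
from ov import *
import sys
s=manip.read_state(); p=np.array(s['position']); R=np.array(s['tcp_rot']); print(s['time'],p,s['joints'].__repr__(),s['contact_force'])
cs=[cam('side') for _ in range(3)]; P=np.nanmean([cloud(c) for c in cs],0)
import ov; ov.AL=.157
o,a,k,e,hh=fitgun(P,p,R); print('o',o.round(4),'axis',a.round(4),k,round(e,5),'far',hh)
Rg=R@np.array(a); print('angle to -n',np.arccos(np.clip(Rg@-n,-1,1)))
o0=o-a*((o[2]+.0188)/a[2]); T=C+.086*n
# tip in gun terms
m=p+R@(o0+.087*a); print('mouth',m.round(4),'d',(m-T)@n,'lateral tool xy mm',(1000*R.T@((T-m)-((T-m)@n)*n)).round(2))
for d in map(float,sys.argv[1:]): print(d); plan(*goal2(d,o0,a))
E
python3 look.py .05 .012
```

```text
14.55 [0.53555796 0.14213417 0.23194139] array([-0.79374581,  0.33691732,  0.62877657,  2.19885809, -0.65801639,
        0.48847409, -0.66384473]) [-0.12742586 -0.26571331 -1.69666923]
o [-0.0075 -0.0012 -0.0188] axis [0.1401 0.0063 0.9901] 95 0.0008 far [0.0879 0.088  0.0891 0.0897 0.0899 0.0899 0.1393 0.1398]
angle to -n 0.019620287768764216
mouth [0.5545 0.1551 0.1685] d 0.051745610588940096 lateral tool xy mm [ 3.2  -4.52 -0.52]
0.05
turn [ 0.0054  0.0181 -0.0075] shift cm [ 0.229 -0.361  0.132]
0.012
turn [ 0.0054  0.0181 -0.0075] shift cm [ 0.829 -0.361  3.884]
```

move_arm --pt "0.003 0.006 -0.004 0.3 -0.2 0.7 0" --pt "0.005 0.012 -0.007 0.45 -0.36 1.7 0" --pt "0.005 0.012 -0.007 0.6 -0.36 2.7 0" --pt "0.005 0.012 -0.007 0.75 -0.36 3.5 0" --pt "0.005 0.012 -0.007 0.83 -0.36 3.9 0"

```text
time: 15.12
position: [0.5488, 0.1564, 0.196]
tcp_rot: [[0.805, 0.544, 0.236], [0.52, -0.839, 0.16], [0.285, -0.006, -0.958]]
contact_force: [0.0, 0.4, -1.0]
gripper_width: 0.0296
grasp_force: 60.0
```

move_arm --pt "0 0 0 0 0 0 0" --pt "0 0 0 0 0 0 0" --pt "0 0 0 0 0 0 0" --pt "0 0 0 0 0 0 0" --pt "0 0 0 0 0 0 0"

```text
time: 15.53
position: [0.5485, 0.1568, 0.1974]
tcp_rot: [[0.804, 0.545, 0.237], [0.521, -0.838, 0.161], [0.287, -0.006, -0.958]]
contact_force: [0.7, 0.9, -1.5]
gripper_width: 0.0298
grasp_force: 60.0
```

```bash
python3 look.py .012; python3 - <<'E'
from ov import *
s=manip.read_state(); p=np.array(s['position']); R=np.array(s['tcp_rot']); c=cam('side'); t=cam('top')
a=np.array([.148,.005,.989]); o=np.array([-.0074,-.001,-.0188]); ax=R@a
cv=[(circ(p+R@o+h*ax,ax,.0135),(255,0,255)) for h in(.046,.088)]+nip(.086)
cv2.imwrite('pics/ov4.png',np.hstack([draw(c,205,125,45,60,8,cv),draw(c,205,125,45,60,8,[])]))
E
```

```text
15.5333 [0.54851195 0.15675252 0.1973802 ] array([-0.70709185,  0.39667572,  0.50953571,  2.20864145, -0.78188139,
        0.41037082, -0.55484102]) [ 0.72757717  0.86356169 -1.54695047]
o [-0.0062 -0.0028 -0.0188] axis [0.118  0.0305 0.9926] 91 0.00099 far [0.1351 0.1374 0.1379 0.1379 0.1385 0.1398 0.1399 0.14  ]
angle to -n 0.03584209349947251
mouth [0.5677 0.1699 0.1338] d 0.012281735801063415 lateral tool xy mm [ 0.57  0.75 -0.09]
0.012
turn [ 0.0232  0.0275 -0.002 ] shift cm [-0.115  0.242  0.019]
```

View pics/ov4.png

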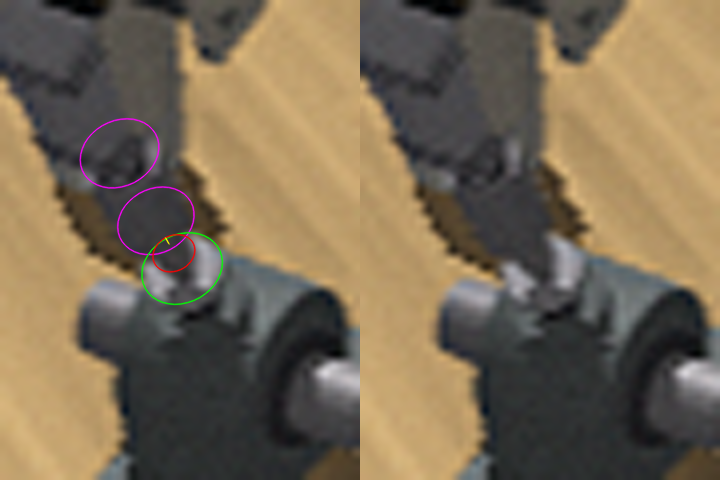

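The coupler mouth, at about (515,235) in the right panel, is lined up with the nipple head, perhaps 1 mm to the left of it. I'll correct 1 mm and feed along the gun axis while watching the force.

move_arm --pt "0 0.003 0 0 0.1 0.1 0" --pt "0 0.003 0 0.07 0.1 0.5 0" --pt "0 0.003 0 0.15 0.1 1.0 0" --pt "0 0.003 0 0.23 0.1 1.5 0" --pt "0 0.003 0 0.26 0.1 1.8 0"

```text
time: 16.2
position: [0.5555, 0.1604, 0.1796]
tcp_rot: [[0.804, 0.545, 0.239], [0.52, -0.838, 0.162], [0.288, -0.006, -0.957]]
contact_force: [-0.4, 0.2, -3.2]
gripper_width: 0.0294
grasp_force: 60.0
```

move_arm --pt "0 0 0 0.03 0 0.2 0" --pt "0 0 0 0.05 0 0.4 0" --pt "0 0 0 0.08 0 0.6 0" --pt "0 0 0 0.08 0 0.6 0" --pt "0 0 0 0.08 0 0.6 0"

```text
time: 16.62
position: [0.5574, 0.1615, 0.1749]
tcp_rot: [[0.804, 0.545, 0.239], [0.52, -0.838, 0.162], [0.289, -0.006, -0.957]]
contact_force: [1.2, -0.0, -2.1]
gripper_width: 0.0298
grasp_force: 60.0
```

```bash
cat > chk.py <<'E'
from h import *
s=manip.read_state(); p=np.array(s['position']); R=np.array(s['tcp_rot']); o=np.array([-.0075,-.001,-.0188]); a=np.array([.145,.005,.989]); a/=np.linalg.norm(a)
m=p+R@(o+.087*a); T=C+.086*n; f=np.array(s['contact_force'])
print(s['time'],'j6',s['joints'][5],'j5',s['joints'][4],'d',((m-T)@n).round(4),'lat',(1000*R.T@((T-m)-((T-m)@n)*n)).round(2),'F tool',(R.T@f).round(2),'F along n less 2.0 weight',round((f+[0,0,2.0])@n,2),'angle',np.arccos(R@a@-n).round(3),'w',s['gripper_width'],s['grasp_force'])
E
python3 chk.py
```

```text
16.6167 j6 0.36412118476895744 j5 -0.849162327058278 d -0.0122 lat [-0.24  0.34  0.03] F tool [0.36 0.66 2.26] F along n less 2.0 weight -0.48 angle 0.003 w 0.029820760172305262 59.999274015426636
```

The mouth is 12 mm past the nipple's end with no side force. On to the collar.

move_arm --pt "0 0 0 0.03 0 0.2 0" --pt "0 0 0 0.06 0 0.4 0" --pt "0 0 0 0.09 0 0.6 0" --pt "0 0 0 0.12 0 0.8 0" --pt "0 0 0 0.12 0 0.8 0"

```text
time: 17.03
position: [0.5604, 0.1635, 0.1678]
tcp_rot: [[0.804, 0.545, 0.24], [0.52, -0.838, 0.163], [0.29, -0.006, -0.957]]
contact_force: [-4.3, -1.7, 7.5]
gripper_width: 0.0298
grasp_force: 60.0
```

```bash
python3 chk.py
```

```text
17.0333 j6 0.3497306066518381 j5 -0.8693986741496014 d -0.0202 lat [-0.56  0.41  0.08] F tool [-2.19 -1.   -8.46] F along n less 2.0 weight 10.5 angle 0.004 w 0.029832429838981107 60.00266075134277
```

move_arm --pt "0 0 0 0.03 0 0.2 0" --pt "0 0 0 0.06 0 0.4 0" --pt "0 0 0 0.06 0 0.4 0" --pt "0 0 0 0.06 0 0.4 0" --pt "0 0 0 0.06 0 0.4 0"

```text
time: 17.45
position: [0.5618, 0.1644, 0.164]
tcp_rot: [[0.804, 0.545, 0.239], [0.52, -0.838, 0.162], [0.289, -0.006, -0.957]]
contact_force: [-0.2, -0.7, 0.5]
gripper_width: 0.0303
grasp_force: 60.0
```

```bash
python3 chk.py
```

```text
17.45 j6 0.3424323918141087 j5 -0.8786007078754056 d -0.0243 lat [-0.5   0.41  0.07] F tool [-0.33  0.47 -0.66] F along n less 2.0 weight 2.51 angle 0.003 w 0.03032395992864988 60.00033438205719
```

The force peaked at 10.5 N and then fell, so the click has been passed. I'll press on to about 10 mm.

move_arm --pt "0 0 0 0.02 0 0.1 0" --pt "0 0 0 0.04 0 0.2 0" --pt "0 0 0 0.05 0 0.3 0" --pt "0 0 0 0.05 0 0.3 0" --pt "0 0 0 0.05 0 0.3 0"

```text
time: 17.87
position: [0.5629, 0.1651, 0.1615]
tcp_rot: [[0.804, 0.545, 0.239], [0.52, -0.838, 0.163], [0.289, -0.006, -0.957]]
contact_force: [-3.6, -1.4, 7.5]
gripper_width: 0.0298
grasp_force: 60.0
```

```bash
python3 chk.py
```

```text
17.8667 j6 0.3373463257395092 j5 -0.8857638335708689 d -0.0271 lat [-0.55  0.43  0.08] F tool [-1.45 -0.87 -8.31] F along n less 2.0 weight 10.25 angle 0.004 w 0.02978899155728458 60.00273942947388
```

move_arm --pt "0 0 0 0 0 0 0" --pt "0 0 0 0 0 0 0" --pt "0 0 0 0 0 0 0" --pt "0 0 0 0 0 0 0" --pt "0 0 0 0 0 0 0"

```text
time: 18.28
position: [0.5629, 0.165, 0.1616]
tcp_rot: [[0.804, 0.545, 0.239], [0.52, -0.839, 0.163], [0.289, -0.006, -0.957]]
contact_force: [-2.7, -1.4, 7.6]
gripper_width: 0.0297
grasp_force: 60.0
```

```bash
python3 chk.py; python3 -c "
from cell import workorder; print(workorder.hand_in())"
```

```text
18.2833 j6 0.3372910676901791 j5 -0.8857453989438135 d -0.0271 lat [-0.54  0.39  0.07] F tool [-0.72 -0.31 -8.15] F along n less 2.0 weight 9.98 angle 0.004 w 0.029718449100559916 60.00281810760498
the job is handed in; nothing more can be done
None
```

I handed the job in at 18.3 s with the gun still gripped at 60 N and its coupler pressing the collar down with about 10 N, past the click by the force trace; no verdict came back, and squareness is my own estimate (within about 0.04 rad; limit 0.12).

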